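# Nest the coupling plug and press its dust cap home

### The arm

A 6-joint arm with a two-finger parallel gripper is mounted at the origin on a cart in front of the work surface, level with it; the furniture and walls round the work are solid. World frame = base frame: x ahead of the robot, y to its left, z up, the work surface at z = 0. Lengths are in m, angles in rad, forces in N, time in s.
With the tool pointing down it reaches from about 0.4 to 0.925 m from the base axis. Payload 3.4 kg.
Tool frame: the origin (TCP) lies at the very end of the fingers, on their centre line; the grasp point (between the pads) lies grasp_offset behind it (grasp_offset is the distance from the TCP to the grasp point, in m); z points along the fingers, y is the line along which they close (so a half turn about z gives the same grasp; the last joint's range is limited). The gripper opens to 85 mm and grips with 20 to 120 N. Pads are 22 mm wide; open, the fingers measure 114 mm over their backs; the gripper's body (76 mm by 85 mm) begins 54 mm behind the grasp point. The pads swing forward as they close: fully open they stand 13 mm farther back than shut.
Start: joints at [-1.317, 0.307, 1.506, -0, 1.328, -0.073], TCP at [0.185, -0.544, 0.231] pointing down, gripper open.
Joint ranges: [-3.12, 3.12], [-1.05, 2.28], [0.14, 2.33], [-1.42, 4.57], [0.1, 2.73], [-2.68, 2.68]. Speed limits (rad/s): [2.57, 2.57, 3.14, 3.14, 3.14, 3.14].

### API

Orientations are given as a 3x3 rotation matrix whose columns are the frame's x, y, z axes.
In Python, from rig import get_state, read_camera, get_calibration, finish_job, regions_of, grasp_offset gives the robot as it stands. The module is installed in compiled form; this text tells all that it offers.
- The arm moves only by the shell command python3 -m jog FILE [OPENING] [FORCE], which reads ROWS from the file FILE. ROWS is one flat JSON list of numbers that holds 1 to 12 rows one after another, with no inner brackets; each row has 4 numbers: dx, dy, dz in shares of the most that a row can go, 1 being 62.5 mm, then a turn about the tool's z in shares of 90 degrees (1.0 is 90 degrees); each row shifts and turns the commanded pose from where the row before left it, along the tool's axes as they then stand; what a row does not reach is not made up. A row lasts 1/8 s, in which the tool goes at most 0.0625 m and 0.188 rad, less where a joint would pass 70% of its speed; a pose out of reach is approached as far as the arm can. OPENING is the finger opening in m, set as the command begins (- or left out keeps the last). The fingers move at their own pace and stop on an object; FORCE is the grip in N (left out, the last holds). Time passes only in rows, so rows that do not move let the fingers close. It prints the time, the measured TCP pose, the force, the opening and the grip force at its end. A shift or turn number past 1, either way, is cut back to 1. Input that does not fit is refused with a message, and nothing moves.
- get_state(): the state, without advancing time (a new reading comes with each control period).
- read_camera(name): name is "scene" or "top"; returns the picture (384x512x3 uint8, red, green, blue); there is no depth.
- get_calibration(name): a dict with "fx", "fy", "cx", "cy" (pixels), "extrinsics" (4x4, takes a point from camera to world coordinates). Camera axes: x right, y up, looking along -z (the intrinsics and any distortion apply to the point x, -y, -z); pixel columns grow to the right and rows downward; lengths in m; the calibration is good to about 2 mm. A picture is of the moment at which its call begins. get_calibration takes no time and is no camera call.
- finish_job(): hands the job in; it is judged then, once.
Trained networks look in the newest picture that a camera, given by its name, has taken for a name from the list of things; names that differ only in an ending like _2 or _b are one class to them, and where a whole thing is asked for, a point or a joint stands for the part that bears it (a point fixed in the world has none). Each returns a list of dicts, best first, with "confidence" (0 to 1); they miss things now and then, are a little off and sometimes report something else, mostly with a low value. They report only what shows in the picture. A call takes as long as a camera call. They do not tell look-alikes from the thing itself.
- regions_of(camera, thing): "region" (384x512 bool, what is visible of it) and "rect" ([left, top, right, bottom] in pixels, round what is visible of it).
The state is a dict: "clock": time; "joint_pos": joint angles; "dq": joint speeds; "joint_efforts": joint torques, N m; "tool_pos": TCP position; "eef_rot": TCP orientation; "wrist_force": force on the tool from outside, world axes, zero at the start; "wrist_torque": the same for the moment, N m; "grip_width": finger opening in m; "grasp_force": force on a finger pad.
Only numpy, scipy, OpenCV 4.12 (cv2) and the standard library are available. Lean on these libraries where they do the work, as an engineer would, in place of code of your own. Each camera call takes 0.05 s, during which the arm holds its last target. There are 200 camera calls.

### The job

Take the one uncapped brass coupling plug out of the grey drain rack and stand it, long shank down, in the well of the blue assembly nest and let go of it. Then press the loose red dust cap onto its steel stud until it clicks over the balls and is fully home on the collar. Finish still gripping the cap and bearing down firmly on it, so that the sprung seat under the plug stays well pushed down; leave the two capped plugs standing in the rack.

Things in the scene. Friction and masses are not known exactly. Their poses are not given: they have to be found in the camera images.
- plug: Loose uncapped coupling plug, round, 94 mm tall, 0.14 kg, upright at the start in one of the three rack holes, standing on the bench. Origin: centre of its foot; z up along its axis. Brass shank 18 mm diameter from 0 to 50 mm up, brass collar 26 mm diameter from 50 to 70 mm (grip here, across the rack's row), then the steel stud
- stud_top (a point): Centre of the stud's top, 94 mm above the plug's foot. The stud is 14 mm in diameter from 70 to 94 mm up, its top 8 mm tapering to 8 mm diameter. Three sprung steel balls centred 77.5 mm up stand out 3 mm from it and yield inward
- cap: Loose red ribbed dust cap, round, 28 mm diameter, 33 mm tall, 0.02 kg, mouth down on the bench. Origin: centre of its mouth (underside); z up. A 3.5 mm thick lip at the mouth (15.6 mm bore) meets the balls 81 mm above the plug's foot and is pushed past them with about 6 to 9 N; then the force drops and the cap runs on until its mouth rests on the collar, 70 mm above the foot (home)
- nest: Blue fixed assembly block, 70 x 70 mm, 45 mm high, on a flange 100 mm long in its y (6 mm high). Origin: centre of its underside; z up. In its middle an upright round well, 20 mm diameter, mouth widening to 27 mm over its top 6 mm; its bottom is a sprung brass seat, top 11 mm above the origin when unloaded: 34 mm deep. The plug's collar stays 16 mm above the block
- seat (a joint): Travel of the sprung seat in the nest's well, m: 0 unloaded, grows as it is pushed down, stop at 0.006; about 4 N per mm (0.002 is 8 N; the plug alone gives about 0.0005)
- rack: Grey fixed drain rack: plate 64 mm (its x) by 216 mm (its y), 24 mm high, with three 21 mm through holes in a row along its y at -70, 0 and +70 mm. A rubber foot strip at each end makes it 232 mm long. Origin: centre of its underside. Its yaw and the order of the plugs in its holes vary
- done_1: Finished plug: same shape as the plug but with a red cap already on (103 mm tall in all), standing in a rack hole. Origin: centre of its foot. To be left standing
- done_2: A second finished capped plug, like done_1. To be left standing
There are look-alikes about, which are no part of the job. What is shaped like the cap but black or brown is not meant.

How it is judged:
By the outcome, as a careful person would: the job done as asked, in the order asked, and still so for the second after the job is handed in, while the arm keeps its last pose, push and grip.
It also fails if it takes over 58 s, if anything falls off the work surface, if the arm or the gripper's body presses on something with over 40 N, if the wrist force passes 120 N, or if a joint passes its speed limit or range.

## Working session

There is one attempt and no reset: what is moved stays moved. The work goes in short steps, Python scripts to look and compute and a shell command to move; the robot and the scene stay as the last step left them, time stands still between calls to the robot, and variables do not carry over. Pictures are saved under pics/ and viewed, at most 10 in all, crops included, and the job is handed in when it is done.

```bash
mkdir -p pics; cat > h.py <<'E'
import numpy as np, cv2
from rig import *
def ray(cam,u,v):
    c=get_calibration(cam);E=np.array(c["extrinsics"])
    d=E[:3,:3]@np.array([(u-c["cx"])/c["fx"],-(v-c["cy"])/c["fy"],-1.0])
    return E[:3,3],d
def at(cam,u,v,z):
    o,d=ray(cam,u,v); return o+d*(z-o[2])/d[2]
def proj(cam,p):
    c=get_calibration(cam);E=np.array(c["extrinsics"])
    q=E[:3,:3].T@(np.array(p)-E[:3,3]); return np.array([c["cx"]+c["fx"]*q[0]/-q[2], c["cy"]+c["fy"]*q[1]/q[2]])
def save(cam,name,box=None,s=1):
    im=read_camera(cam)[:,:,::-1]
    if box: im=im[box[1]:box[3],box[0]:box[2]]
    cv2.imwrite("pics/"+name,cv2.resize(im,None,fx=s,fy=s,interpolation=cv2.INTER_CUBIC))
E
python3 - <<'E'
from h import *
np.set_printoptions(precision=4,suppress=True)
for c in("scene","top"):
    save(c,c+"0.png",s=1.5); k=get_calibration(c);print(c,{a:b for a,b in k.items() if a!="extrinsics"});print(np.array(k["extrinsics"]))
    for t in("plug","cap","nest","rack","done_1","stud_top"):
        for r in regions_of(c,t):
            ys,xs=np.nonzero(r["region"]);print(c,t,round(r["confidence"],2),r["rect"],xs.mean().round(1),ys.mean().round(1),len(xs))
print(get_state()["clock"],grasp_offset, get_state()["eef_rot"])
E
```

```text
scene {'fx': 384.11920090360684, 'fy': 384.11920090360684, 'cx': 264.24344150733356, 'cy': 193.48283183833829}
[[-0.6579  0.3164 -0.6834 -0.2066]
 [-0.753  -0.2591  0.6049  0.6549]
 [ 0.0144  0.9125  0.4087  0.5216]
 [ 0.      0.      0.      1.    ]]
scene plug 0.79 [144.4, 212.1, 157.0, 240.1] 151.6 227.7 204
scene cap 0.43 [325.8, 184.3, 331.6, 198.1] 328.0 190.2 93
scene rack 0.64 [133.3, 213.4, 222.7, 262.4] 175.2 237.1 1638
scene done_1 0.86 [194.4, 196.8, 203.7, 226.0] 200.7 207.8 295
scene done_1 0.74 [171.1, 201.3, 183.6, 235.8] 177.1 215.2 302
scene stud_top 0.79 [145.7, 213.9, 156.7, 237.4] 151.8 227.7 158
top {'fx': 426.8159459139274, 'fy': 426.8159459139274, 'cx': 254.08634398690506, 'cy': 196.23110523906522}
[[-0.1081  0.973  -0.2039  0.3332]
 [-0.9941 -0.107   0.0164  0.0144]
 [-0.0059  0.2045  0.9789  1.0364]
 [ 0.      0.      0.      1.    ]]
top plug 0.49 [110.9, 183.0, 125.8, 194.8] 118.0 190.1 150
top cap 0.69 [357.3, 188.3, 372.1, 200.5] 364.5 194.1 148
top cap 0.46 [333.9, 188.4, 346.0, 198.7] 339.3 194.4 131
top cap 0.41 [347.7, 214.5, 359.5, 227.2] 353.1 219.7 143
top nest 0.94 [244.0, 184.7, 289.7, 224.4] 267.7 204.9 1219
top rack 0.71 [105.0, 176.7, 200.5, 206.1] 152.3 192.6 2133
top done_1 0.69 [169.3, 174.8, 182.6, 192.6] 175.2 182.8 189
top done_1 0.56 [138.7, 174.6, 152.4, 193.0] 145.5 185.4 230
top stud_top 0.64 [111.5, 182.7, 127.2, 197.6] 118.2 190.5 126
0.7 0.0187 [[ 0.9467  0.322   0.    ]
 [ 0.322  -0.9467 -0.    ]
 [ 0.      0.     -1.    ]]
```

View pics/scene0.png

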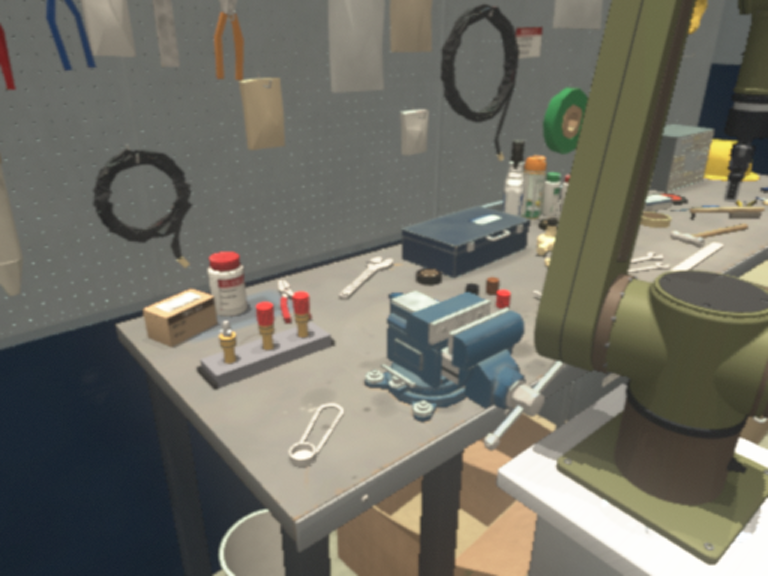

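View pics/top0.png

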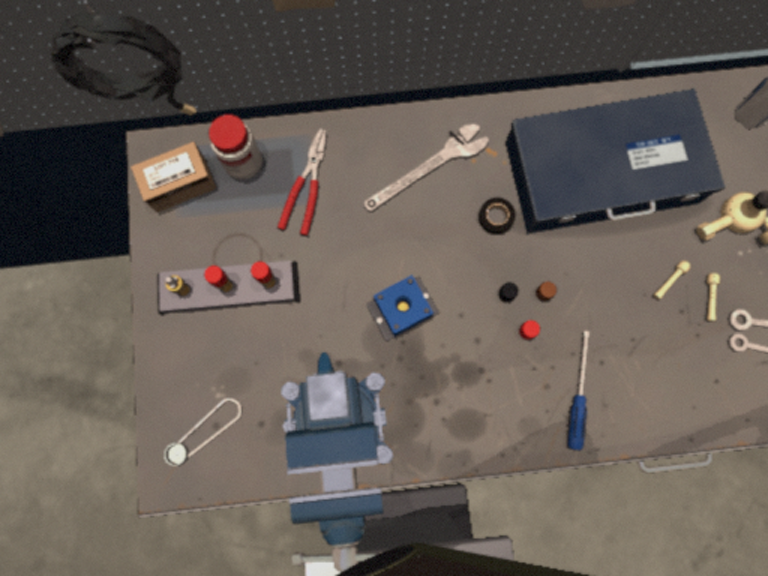

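Scene view: the rack is at left (about 135–222, 213–262 in native pixels), with the uncapped plug at its outer end (152,228) and the two capped plugs at (177,215) and (201,208). Top view: uncapped plug (118,190), nest (268,205), red cap (353,220), black look-alike (339,194), brown look-alike (364,194), and the vise at about (225,290) near the robot.

Possible confusions:
- **Plug:** capped plugs at top (145,185) and (175,183), and the yellow fittings at about (450,188). I choose the bare steel stud at (118,190).
- **Cap:** black (339,194), brown (364,194), bottle lid (153,90). I choose the red one at (353,220).

```bash
python3 - <<'E'
from h import *
np.set_printoptions(precision=4,suppress=True)
im=read_camera("top"); bgr=im[:,:,::-1]
a=cv2.resize(bgr[165:215,95:215],None,fx=6,fy=6,interpolation=cv2.INTER_CUBIC)
b=cv2.resize(bgr[180:235,240:380],None,fx=5.142857,fy=5.142857,interpolation=cv2.INTER_CUBIC)
cv2.imwrite("pics/crop1.png",np.vstack([a,b[:, :720]]))
# rack / nest rects
for t,z in(("rack",.024),("nest",.045)):
    r=regions_of("top",t)[0]["region"].astype(np.uint8)
    c=max(cv2.findContours(r,0,2)[0],key=cv2.contourArea)
    p=np.array([at("top",u,v,z)[:2] for u,v in c[:,0].astype(float)],np.float32)
    print(t,cv2.minAreaRect(p*1000))
for t,z in(("plug",.08),("stud_top",.082),("done_1",.09),("cap",.02)):
    for r in regions_of("top",t):
        ys,xs=np.nonzero(r["region"]);print(t,r["confidence"],xs.mean(),ys.mean(),at("top",xs.mean(),ys.mean(),z))
# red blobs
hsv=cv2.cvtColor(bgr,cv2.COLOR_BGR2HSV)
m=(((hsv[:,:,0]<8)|(hsv[:,:,0]>172))&(hsv[:,:,1]>150)&(hsv[:,:,2]>80)).astype(np.uint8)
n,l,s,ce=cv2.connectedComponentsWithStats(m)
for i in range(1,n):
    if s[i,4]>40: print("red",s[i],ce[i],at("top",*ce[i],.033),at("top",*ce[i],.103))
# blue nest
m=((hsv[:,:,0]>100)&(hsv[:,:,0]<125)&(hsv[:,:,1]>170)&(hsv[:,:,2]>60)).astype(np.uint8)
n,l,s,ce=cv2.connectedComponentsWithStats(m)
for i in range(1,n):
    if s[i,4]>150: print("blue",s[i],ce[i],at("top",*ce[i],.045))
# vise extents, cap height in scene
for u,v in((210,240),(255,240),(190,260),(260,305)): print("vise",at("top",u,v,.1))
sc=read_camera("scene")
regs=[("sc",t,r) for t in("plug","stud_top","cap","nest") for r in regions_of("scene",t)]
for _,t,r in regs:
    ys,xs=np.nonzero(r["region"]);print(t,r["rect"],xs.mean(),ys.mean())
E
```

```text
rack ((583.8505249023438, 243.82530212402344), (231.60372924804688, 71.467041015625), 89.1519546508789)
nest ((517.120849609375, -31.564910888671875), (77.14695739746094, 98.46735382080078), 23.34982681274414)
plug 0.72 175.59203980099502 182.5771144278607 [0.5842 0.1749 0.08  ]
plug 0.61 352.95652173913044 219.82608695652175 [ 0.4538 -0.2178  0.08  ]
plug 0.44 117.7517730496454 189.9787234042553 [0.5813 0.3086 0.08  ]
stud_top 0.47 117.57364341085271 189.96899224806202 [0.5808 0.3084 0.082 ]
done_1 0.64 175.41968911917098 182.73056994818654 [0.5812 0.1737 0.09  ]
done_1 0.63 117.46825396825396 189.86507936507937 [0.579  0.3062 0.09  ]
done_1 0.47 145.2844827586207 185.25 [0.5829 0.2425 0.09  ]
cap 0.72 363.26573426573424 194.2097902097902 [ 0.5208 -0.267   0.02  ]
cap 0.5 352.38775510204084 219.5 [ 0.4623 -0.2311  0.02  ]
cap 0.47 338.8677685950413 194.69421487603304 [ 0.5261 -0.2079  0.02  ]
red [140  76  25  24 462] [151.3485  87.6537] [0.8508 0.2266 0.033 ] [0.8147 0.2118 0.103 ]
red [186 118  17  35 182] [193.4505 134.8077] [0.7132 0.1302 0.033 ] [0.6867 0.1221 0.103 ]
red [200 120  12  37 182] [206.3846 137.9725] [0.7015 0.099  0.033 ] [0.6758 0.0931 0.103 ]
red [168 174  12  13 120] [173.2833 180.1667] [0.6031 0.188  0.033 ] [0.5843 0.1759 0.103 ]
red [137 177  13  14 123] [142.5854 182.9919] [0.6042 0.2624 0.033 ] [0.5853 0.2451 0.103 ]
red [347 214  13  12 124] [352.9274 219.3468] [ 0.4609 -0.2293  0.033 ] [ 0.452  -0.2123  0.103 ]
vise [0.4412 0.1056 0.1   ]
vise [0.4305 0.0074 0.1   ]
vise [0.4026 0.1526 0.1   ]
vise [0.2918 0.0118 0.1   ]
plug [145.2, 211.4, 157.2, 242.2] 151.6798245614035 228.03947368421052
stud_top [145.5, 214.2, 159.0, 239.4] 151.75438596491227 228.6315789473684
cap [311.1, 185.9, 316.8, 192.8] 314.32142857142856 192.07142857142858
```

View pics/crop1.png

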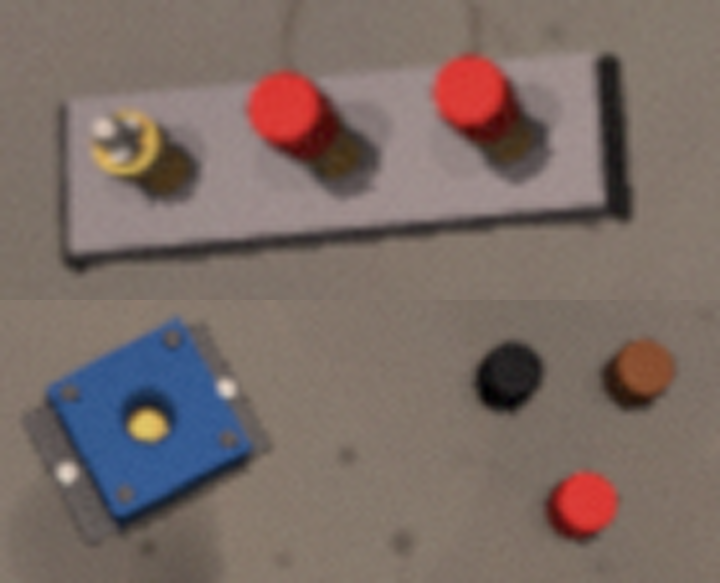

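Crop: the bare-studded plug with its yellow collar ring is at about native (116,188), in the rack's left hole. The nest top is centred at about (269,203), and the red cap is at (353,219), next to the black and brown caps. The choices hold, so I'll refine the positions.

```bash
python3 - <<'E'
from h import *
np.set_printoptions(precision=4,suppress=True)
im=read_camera("top"); bgr=np.ascontiguousarray(im[:,:,::-1]); hsv=cv2.cvtColor(bgr,cv2.COLOR_BGR2HSV)
def cnt(m,box):
    k=np.zeros(m.shape,np.uint8); l,t,r,b=box; k[t:b,l:r]=m[t:b,l:r]
    return max(cv2.findContours(k,0,1)[0],key=cv2.contourArea)[:,0].astype(float)
W=lambda c,z:np.array([at("top",u,v,z)[:2]*1000 for u,v in c],np.float32)
H,S,V=[hsv[:,:,i] for i in range(3)]
print("nest hsv",hsv[203,262])
c=cnt((H>100)&(H<125)&(S>120)&(V>60),(240,180,295,230)); print("nest",cv2.minAreaRect(W(c,.045)))
# rack plate from crop corners
q=np.array([(65,103),(600,60),(605,208),(70,250)])/6+[95,165]; p=W(q,.024); print("rack",p,p.mean(0),[np.linalg.norm(p[i]-p[i-1]) for i in range(4)])
rx=p.mean(0);ax=(p[0]+p[3]-p[1]-p[2]);ax/=np.linalg.norm(ax);print("holes",[rx+ax*k for k in(-70,0,70)],np.arctan2(ax[1],ax[0]))
m=(S>110)&(H>12)&(H<35)&(V>110)
c=cnt(m,(105,178,128,200)); e=cv2.minEnclosingCircle(W(c,.07)); print("collar",c.min(0),c.max(0),e)
# stud top brighter grey
for pz in((112.6,186.5,.094),): print("stud",at("top",*pz))
# cap: top disc, fit from whole red blob: model silhouette
c=cnt(((H<8)|(H>172))&(S>130)&(V>60),(340,205,365,235)); print("cap",c.min(0),c.max(0),cv2.minEnclosingCircle(W(c,.033)),cv2.minEnclosingCircle(W(c,.016)))
th=np.linspace(0,6.28,60)
def sil(x,y,r,z0,z1):
    a=np.array([proj("top",(x+r*np.cos(t),y+r*np.sin(t),z)) for z in(z0,z1) for t in th]); return a.min(0),a.max(0),a.mean(0)
print(sil(.462,-.231,.014,0,.033))
print("sil collar",sil(.585,.312,.013,.05,.07))
E
```

```text
nest hsv [107 166 135]
nest ((519.6421508789062, -33.757179260253906), (69.72752380371094, 70.77649688720703), 20.81873893737793)
rack [[618.6144 354.0114]
 [612.7268 135.6617]
 [551.0233 138.5841]
 [557.3882 354.2815]] [584.9382 245.6347] [np.float32(61.22679), np.float32(218.42902), np.float32(61.77272), np.float32(215.79128)]
holes [array([582.963 , 175.6626], dtype=float32), array([584.9382, 245.6347], dtype=float32), array([586.9134, 315.6068], dtype=float32)] 1.542575
collar [111. 184.] [121. 193.] ((586.997314453125, 315.72320556640625), 12.297731399536133)
stud [0.587  0.3156 0.094 ]
cap [346. 213.] [359. 225.] ((461.089111328125, -228.84695434570312), 16.590335845947266) ((463.25634765625, -232.96800231933594), 16.871458053588867)
(array([344.8247, 212.9767]), array([359.4642, 226.5334]), array([352.0367, 219.746 ]))
sil collar (array([112.0051, 184.0883]), array([125.7661, 196.7437]), array([118.9345, 190.376 ]))
```

The manual's scale: shifts go in shares of 62.5 mm and turns go in shares of 90 degrees. Converting my numbers, -0.1736 rad / 1.5708 = -0.1105.

```bash
echo '[0,0,0,-0.1105,0,0,0,-0.1105,0,0,0,-0.1105,0,0,0,-0.1105,0,0,0,-0.1105,0,0,0,-0.1105,0,0,0,-0.1105]' > m.json && python3 -m jog m.json 0.085; echo '[0.384,0.64,-0.08,0,0.384,0.64,-0.08,0,0.384,0.64,-0.08,0,0.384,0.64,-0.08,0,0.384,0.64,0,0,0.384,0.64,0,0,0.384,0.64,0,0,0.384,0.64,0,0,0,0,0,0]' > m.json && python3 -m jog m.json
```

```text
clock: 2.22
tool_pos: [0.1851, -0.5444, 0.2313]
eef_rot: [[0.022, 1.0, 0.0], [1.0, -0.022, -0.0], [-0.0, 0.0, -1.0]]
wrist_force: [0.3, -0.4, 1.1]
grip_width: 0.085
grasp_force: 0.0
clock: 3.35
tool_pos: [0.5132, -0.3595, 0.251]
eef_rot: [[0.024, 1.0, 0.001], [1.0, -0.024, 0.001], [0.001, 0.001, -1.0]]
wrist_force: [0.2, -1.4, -0.2]
grip_width: 0.0849
grasp_force: 0.0
```

```bash
cat > go.py <<'E'
import sys
from h import *
s=get_state();R=np.array(s["eef_rot"]);d=np.array([float(a) for a in sys.argv[1:4]])-np.array(s["tool_pos"])
print("delta tool",(R.T@d).round(4),"pos",np.round(s["tool_pos"],4),"xang",np.arctan2(R[1,0],R[0,0]).round(4),"F",np.round(s["wrist_force"],1),"t",s["clock"],"z",R[:,2].round(3))
E
python3 go.py .587 .3156 .18
```

```text
delta tool [0.6766 0.0578 0.0715] pos [ 0.5132 -0.3595  0.251 ] xang 1.5472 F [ 0.2 -1.4 -0.2] t 3.35 z [ 0.001  0.001 -1.   ]
```

In the tool's units: 0.056 m is 0.896, 0.055 m is 0.88.

```bash
echo '[0.88,0.24,0,0,0.896,0.24,0,0,0.896,0.24,0,0,0.896,0.24,0,0,0.896,0,0,0,0.896,0,0,0,0.896,0,0,0,0.896,0,0,0,0.896,0,0,0,0.896,0,0,0,0.896,0,0.32,0,0.896,0,0.32,0]' > m.json && python3 -m jog m.json; echo '[0,0,0,0,0,0,0,0]' > m.json && python3 -m jog m.json; python3 go.py .587 .3156 .18
```

```text
clock: 4.85
tool_pos: [0.5893, 0.3084, 0.2114]
eef_rot: [[0.029, 1.0, 0.001], [1.0, -0.029, -0.0], [-0.0, 0.001, -1.0]]
wrist_force: [0.8, -0.4, -0.1]
grip_width: 0.0851
grasp_force: 0.0
clock: 5.1
tool_pos: [0.5889, 0.3067, 0.2111]
eef_rot: [[0.028, 1.0, -0.001], [1.0, -0.028, -0.001], [-0.001, -0.001, -1.0]]
wrist_force: [-0.3, -0.1, -0.4]
grip_width: 0.085
grasp_force: 0.0
delta tool [ 0.0089 -0.0021  0.0311] pos [0.5889 0.3067 0.2111] xang 1.5432 F [-0.3 -0.1 -0.4] t 5.1 z [-0.001 -0.001 -1.   ]
```

In the tool's units: 0.04 m is 0.64, 0.03 m is 0.48.

```bash
echo '[0.144,-0.032,0.48,0,0,0,0.64,0,0,0,0.48,0,0,0,0,0]' > m.json && python3 -m jog m.json; python3 - <<'E'
from h import *
im=read_camera("scene")[:,:,::-1]; t=read_camera("top")[:,:,::-1]
f=lambda a,s:cv2.resize(a,None,fx=s,fy=s,interpolation=cv2.INTER_CUBIC)
cv2.imwrite("pics/pre.png",np.hstack([f(im[180:260,120:215],4)[:300],f(t[150:225,90:185],4)]))
E
python3 go.py .587 .3156 .0425
```

```text
clock: 5.6
tool_pos: [0.5859, 0.3137, 0.1096]
eef_rot: [[0.03, 1.0, -0.005], [1.0, -0.03, -0.003], [-0.003, -0.004, -1.0]]
wrist_force: [0.7, -0.3, 0.6]
grip_width: 0.085
grasp_force: 0.0
delta tool [-0.     -0.0014  0.0702] pos [0.5883 0.3155 0.1127] xang 1.5412 F [-0.4 -1.1 -0.5] t 5.7 z [ 0.002  0.    -1.   ]
```

View pics/pre.png

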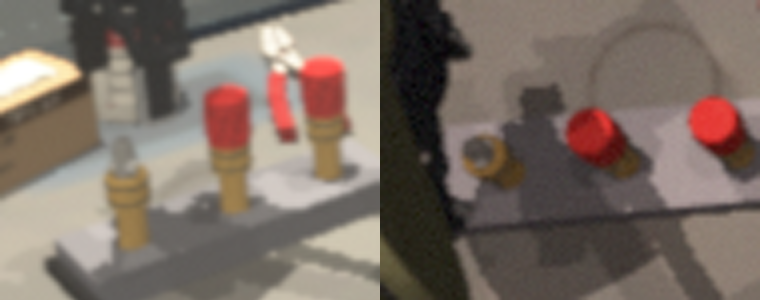

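```bash
python3 - <<'E'
from h import *
np.set_printoptions(precision=1,suppress=True)
p=np.array(get_state()["tool_pos"]);print(p)
for c in("scene","top"):
    o=(120,180) if c=="scene" else (90,150)
    for q in((0,0,0),(.05,0,0.013),(-.05,0,0.013)): print(c,q,(proj(c,p+q)-o)*4)
    print("stud",(proj(c,(.587,.3156,.094))-o)*4)
E
```

```text
[0.6 0.3 0.1]
scene (0, 0, 0) [118.3 110.3]
scene (0.05, 0, 0.013) [79.1 63.6]
scene (-0.05, 0, 0.013) [155.7 119.8]
stud [122.6 139.1]
top (0, 0, 0) [ 79.3 136.1]
top (0.05, 0, 0.013) [67.9 43.7]
top (-0.05, 0, 0.013) [ 74.9 219.5]
stud [ 90.4 146.1]
```

The pre-grasp crop agrees with the projection. The stud is at (122,140) in the scene crop against a predicted (122.6,139.1), and the fingertips sit either side of it at (79,64) and (156,120). I'll descend and grip.

In the tool's units: 0.025 m is 0.4, 0.02 m is 0.32.

```bash
echo '[0,-0.016,0.4,0,0,0,0.4,0,0,0,0.32,0,0,0,0,0,0,0,0,0]' > m.json && python3 -m jog m.json; echo '[0,0,0,0,0,0,0,0,0,0,0,0,0,0,0,0,0,0,0,0,0,0,0,0]' > m.json && python3 -m jog m.json 0.015 50; python3 go.py .587 .3156 .0425
```

```text
clock: 6.32
tool_pos: [0.5878, 0.3171, 0.0434]
eef_rot: [[0.028, 1.0, 0.003], [1.0, -0.028, 0.001], [0.001, 0.003, -1.0]]
wrist_force: [0.9, -0.3, 0.7]
grip_width: 0.0851
grasp_force: 0.0
clock: 7.08
tool_pos: [0.5867, 0.317, 0.0418]
eef_rot: [[0.028, 1.0, 0.001], [1.0, -0.028, 0.0], [0.0, 0.001, -1.0]]
wrist_force: [0.3, 0.4, 4.2]
grip_width: 0.0245
grasp_force: 48.8
delta tool [-0.0014  0.0004 -0.0007] pos [0.5867 0.317  0.0418] xang 1.543 F [0.3 0.4 4.2] t 7.075 z [ 0.001  0.    -1.   ]
```

In the tool's units: -0.04 m is -0.64, -0.03 m is -0.48.

```bash
echo '[0,0,-0.16,0,0,0,-0.32,0,0,0,-0.48,0,0,0,-0.64,0,0,0,-0.64,0,0,0,-0.64,0,0,0,-0.32,0,0,0,0,0,0,0,0,0]' > m.json && python3 -m jog m.json; python3 - <<'E'
from h import *
im=read_camera("scene")[:,:,::-1]; t=read_camera("top")[:,:,::-1]
f=lambda a,s:cv2.resize(a,None,fx=s,fy=s,interpolation=cv2.INTER_CUBIC)
cv2.imwrite("pics/lift.png",np.hstack([f(im[140:260,110:215],3.5)[:420],f(t[135:255,70:185],3.5)]))
E
python3 go.py .5196 -.0338 .22
```

```text
clock: 8.2
tool_pos: [0.5851, 0.3163, 0.2398]
eef_rot: [[0.028, 1.0, -0.003], [1.0, -0.028, -0.001], [-0.001, -0.003, -1.0]]
wrist_force: [0.3, 0.4, -2.5]
grip_width: 0.0244
grasp_force: 49.6
delta tool [-0.3517 -0.0556  0.02  ] pos [0.585  0.3163 0.2392] xang 1.543 F [-0.1 -0.4 -1.9] t 8.3 z [-0.004 -0.002 -1.   ]
```

View pics/lift.png

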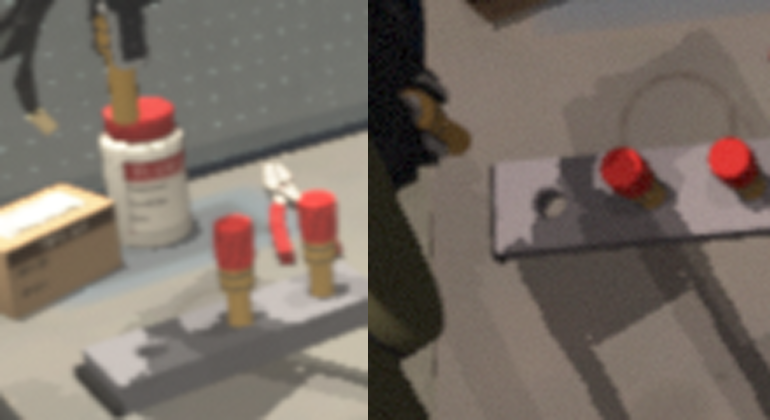

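The plug is held, with its shank hanging at scene-crop (122,100), and the rack's left hole is empty. Both capped plugs are still standing. Next I'll go to the nest.

In the tool's units: -0.05 m is -0.8, -0.045 m is -0.72.

```bash
echo '[-0.48,0,0,0,-0.8,0,0,0,-0.8,0,0,0,-0.8,-0.16,0,0,-0.8,-0.16,0,0,-0.8,-0.24,0,0,-0.72,-0.24,0,0,-0.432,-0.096,0,0,0,0,0.48,0,0,0,0.48,0,0,0,0.48,0,0,0,0,0]' > m.json && python3 -m jog m.json;  echo '[0,0,0,0,0,0,0,0]' > m.json && python3 -m jog m.json; python3 - <<'E'
from h import *
np.set_printoptions(precision=4,suppress=True)
save("top","nest1.png",(225,165,325,240),7)
s=get_state();p=np.array(s["tool_pos"]);R=np.array(s["eef_rot"])
import os
foot=p+R[:,2]*.042
print(p,foot,R)
for nm,q in(("foot",foot),("foot+x",foot+[.009,0,0]),("foot-x",foot-[.009,0,0]),("foot+y",foot+[0,.009,0]),("foot-y",foot-[0,.009,0]),("well",(.5196,-.0338,.045)),("seat",(.5196,-.0338,.011))): print(nm,proj("top",q),(proj("top",q)-[225,165])*7,proj("scene",q))
E
python3 go.py .5196 -.0338 .22
```

```text
clock: 9.8
tool_pos: [0.5174, -0.0331, 0.1482]
eef_rot: [[0.028, 1.0, -0.008], [1.0, -0.028, 0.001], [0.001, -0.008, -1.0]]
wrist_force: [0.4, 0.1, -2.0]
grip_width: 0.0246
grasp_force: 49.5
clock: 10.05
tool_pos: [0.5215, -0.0336, 0.1525]
eef_rot: [[0.028, 1.0, 0.002], [1.0, -0.028, -0.0], [-0.0, 0.002, -1.0]]
wrist_force: [0.7, -0.3, -1.9]
grip_width: 0.0242
grasp_force: 49.5
[ 0.5215 -0.0336  0.1526] [ 0.5216 -0.0336  0.1106] [[ 0.0276  0.9996  0.0025]
 [ 0.9996 -0.0276 -0.0004]
 [-0.0003  0.0026 -1.    ]]
foot [268.8941 196.6126] [307.2585 221.288 ] [276.107  181.5034]
foot+x [268.427  192.6663] [303.9888 193.664 ] [273.95   180.5659]
foot-x [269.363  200.5742] [310.5409 249.0195] [278.2886 182.4516]
foot+y [264.8568 197.0476] [278.9973 224.333 ] [273.7494 182.2748]
foot-y [272.9301 196.1777] [335.5109 218.244 ] [278.4409 180.7398]
well [268.2972 203.0603] [303.0801 266.4222] [276.0093 202.7266]
seat [267.9256 205.6884] [300.4792 284.8187] [275.6963 213.2374]
delta tool [-0.0003 -0.0017 -0.0674] pos [ 0.5215 -0.0336  0.1526] xang 1.5432 F [-0.3 -0.1 -0.7] t 10.1 z [ 0.003 -0.    -1.   ]
```

View pics/nest1.png

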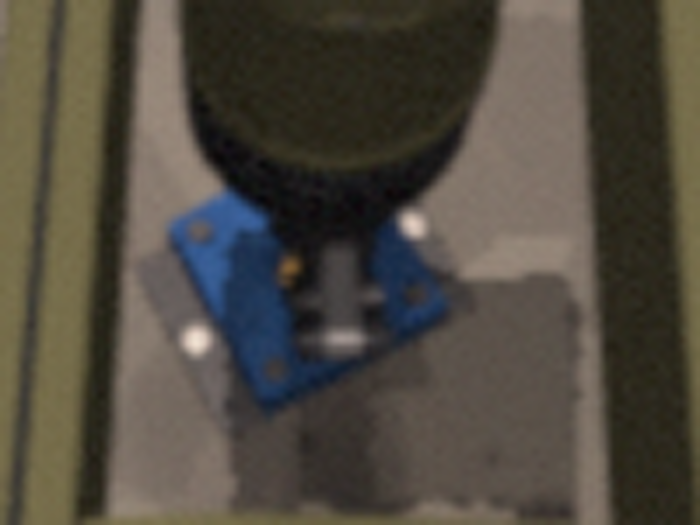

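The nest is partly hidden by the wrist. Its corner screws at (200,232), (275,368) and (415,293) match the earlier fit. I'll keep the camera-to-TCP offset from the grasp and lower in stages, watching the force.

In the tool's units: 0.02 m is 0.32, 0.015 m is 0.24.

```bash
echo '[0.016,-0.032,0.32,0,0,0,0.32,0,0,0,0.24,0,0,0,0,0,0,0,0,0,0,0,0,0]' > m.json && python3 -m jog m.json; python3 go.py .5193 -.0324 .053
```

```text
clock: 10.85
tool_pos: [0.5192, -0.0326, 0.0971]
eef_rot: [[0.028, 1.0, 0.002], [1.0, -0.028, -0.0], [-0.0, 0.002, -1.0]]
wrist_force: [-0.0, -0.2, 0.4]
grip_width: 0.0246
grasp_force: 49.6
delta tool [ 0.0002 -0.      0.0441] pos [ 0.5192 -0.0326  0.0971] xang 1.543 F [-0.  -0.2  0.4] t 10.85 z [ 0.002 -0.    -1.   ]
```

```bash
echo '[0,0,0.096,0,0,0,0.096,0,0,0,0.064,0,0,0,0.064,0,0,0,0,0,0,0,0,0]' > m.json && python3 -m jog m.json; python3 go.py .5193 -.0324 .053
```

```text
clock: 11.6
tool_pos: [0.5191, -0.0328, 0.0762]
eef_rot: [[0.028, 1.0, 0.001], [1.0, -0.028, -0.0], [-0.0, 0.001, -1.0]]
wrist_force: [1.9, -2.2, -2.9]
grip_width: 0.0244
grasp_force: 49.4
delta tool [0.0004 0.0002 0.0232] pos [ 0.5191 -0.0328  0.0762] xang 1.543 F [ 1.9 -2.2 -2.9] t 11.6 z [ 0.001 -0.    -1.   ]
```

In the tool's units: 0.006 m is 0.096, -0.0005 m is -0.008.

```bash
echo '[-0.008,0.0064,0.096,0,0,0,0.096,0,0,0,0.08,0,0,0,0.048,0,0,0,0,0,0,0,0,0]' > m.json && python3 -m jog m.json; python3 go.py .5193 -.0324 .053
```

```text
clock: 12.35
tool_pos: [0.5197, -0.0332, 0.0561]
eef_rot: [[0.028, 1.0, 0.001], [1.0, -0.028, -0.0], [-0.0, 0.001, -1.0]]
wrist_force: [3.6, -3.4, -3.0]
grip_width: 0.0244
grasp_force: 49.6
delta tool [ 0.0008 -0.0004  0.0031] pos [ 0.5197 -0.0332  0.0561] xang 1.543 F [ 3.6 -3.4 -3. ] t 12.35 z [ 0.001 -0.    -1.   ]
```

In the tool's units: 0.0025 m is 0.04, -0.0007 m is -0.0112.

```bash
echo '[-0.0112,0.0112,0,0,0,0,0.04,0,0,0,0,0,0,0,0,0]' > m.json && python3 -m jog m.json; python3 go.py .5193 -.0324 .053
```

```text
clock: 12.85
tool_pos: [0.5197, -0.0336, 0.0537]
eef_rot: [[0.028, 1.0, 0.0], [1.0, -0.028, 0.0], [0.0, 0.0, -1.0]]
wrist_force: [2.8, -2.6, -2.8]
grip_width: 0.0248
grasp_force: 49.6
delta tool [ 0.0012 -0.0004  0.0007] pos [ 0.5197 -0.0336  0.0537] xang 1.543 F [ 2.8 -2.6 -2.8] t 12.85 z [ 0.  0. -1.]
```

In the tool's units: 0.0015 m is 0.024, -0.0005 m is -0.008.

```bash
echo '[-0.008,0.008,0.024,0,0,0,0,0,0,0,0,0]' > m.json && python3 -m jog m.json; python3 go.py .5193 -.0324 .053
```

```text
clock: 13.22
tool_pos: [0.5198, -0.034, 0.0523]
eef_rot: [[0.028, 1.0, -0.0], [1.0, -0.028, 0.0], [0.0, -0.0, -1.0]]
wrist_force: [2.5, -2.3, -0.4]
grip_width: 0.0241
grasp_force: 49.8
delta tool [ 0.0016 -0.0005 -0.0007] pos [ 0.5198 -0.034   0.0523] xang 1.5429 F [ 2.5 -2.3 -0.4] t 13.225 z [-0.  0. -1.]
```

```bash
echo '[0,0,0,0,0,0,0,0,0,0,0,0,0,0,0,0,0,0,0,0]' > m.json && python3 -m jog m.json 0.06; python3 go.py .463 -.232 .2;  echo '[0,0,-0.16,0,0,0,-0.48,0,0,0,-0.64,0,0,0,-0.64,0,0,0,-0.48,0,0,0,0,0]' > m.json && python3 -m jog m.json; python3 go.py .463 -.232 .2
```

```text
clock: 13.85
tool_pos: [0.5199, -0.0341, 0.0523]
eef_rot: [[0.028, 1.0, -0.0], [1.0, -0.028, 0.0], [0.0, -0.0, -1.0]]
wrist_force: [0.0, -0.2, -0.1]
grip_width: 0.0599
grasp_force: 0.0
delta tool [-0.1994 -0.0514 -0.1477] pos [ 0.5199 -0.0341  0.0523] xang 1.543 F [ 0.  -0.2 -0.1] t 13.85 z [-0.  0. -1.]
clock: 14.6
tool_pos: [0.522, -0.0345, 0.2058]
eef_rot: [[0.028, 1.0, 0.007], [1.0, -0.028, -0.001], [-0.001, 0.007, -1.0]]
wrist_force: [0.0, 0.2, 0.3]
grip_width: 0.0601
grasp_force: 0.0
delta tool [-0.1991 -0.0536  0.0056] pos [ 0.522  -0.0345  0.2058] xang 1.543 F [0.  0.2 0.3] t 14.6 z [ 0.007 -0.001 -1.   ]
```

In the tool's units: -0.045 m is -0.72, -0.034 m is -0.544, 0.1746 rad / 1.5708 = 0.1112.

```bash
echo '[-0.48,-0.16,0,0,-0.72,-0.176,0,0,-0.72,-0.176,0,0,-0.72,-0.176,0,0,-0.544,-0.1696,0,0,0,0,0,0.1112,0,0,0,0.1112,0,0,0,0.1112,0,0,0,0.1112,0,0,0,0.1112,0,0,0,0.1112,0,0,0,0.1112]' > m.json && python3 -m jog m.json; echo '[0,0,0,0.1112,0,0,0,0.1112,0,0,0,0,0,0,0,0]' > m.json && python3 -m jog m.json; python3 - <<'E'
from h import *
np.set_printoptions(precision=4,suppress=True)
im=read_camera("top")[:,:,::-1]; sc=read_camera("scene")[:,:,::-1]
f=lambda a,s:cv2.resize(a,None,fx=s,fy=s,interpolation=cv2.INTER_CUBIC)
cv2.imwrite("pics/nest2.png",np.vstack([f(im[170:235,240:375],5.5),f(sc[140:190,235:370],5.5)[:240]]))
hsv=cv2.cvtColor(np.ascontiguousarray(im),cv2.COLOR_BGR2HSV);H,S,V=[hsv[:,:,i] for i in range(3)]
m=((S>100)&(H>12)&(H<35)&(V>90)).astype(np.uint8);k=m*0;k[185:220,250:290]=m[185:220,250:290]
c=max(cv2.findContours(k,0,1)[0],key=cv2.contourArea)[:,0].astype(float)
print("collar",c.min(0),c.max(0),cv2.minEnclosingCircle(np.array([at("top",u,v,.081)[:2]*1000 for u,v in c],np.float32)))
m=((H>100)&(H<125)&(S>120)&(V>60)).astype(np.uint8)[170:240,230:300];n=np.array([at("top",x+230,y+170,.045)[:2]*1000 for y,x in zip(*np.nonzero(m))],np.float32);print(cv2.minAreaRect(n))
print("pred stud",proj("top",(.52,-.034,.105)),"collar",proj("top",(.52,-.034,.081)))
E
python3 go.py .463 -.232 .2
```

```text
clock: 16.1
tool_pos: [0.46, -0.2311, 0.2013]
eef_rot: [[0.951, 0.31, -0.002], [0.31, -0.951, 0.001], [-0.002, -0.002, -1.0]]
wrist_force: [0.0, -0.7, -0.2]
grip_width: 0.0599
grasp_force: 0.0
clock: 16.6
tool_pos: [0.4605, -0.2314, 0.2018]
eef_rot: [[1.0, -0.026, -0.001], [-0.026, -1.0, 0.001], [-0.001, -0.001, -1.0]]
wrist_force: [-0.5, -0.3, -0.3]
grip_width: 0.0597
grasp_force: 0.0
collar [264. 197.] [273. 205.] ((518.7232055664062, -34.021732330322266), 12.445479393005371)
((519.32177734375, -33.86396789550781), (70.6921157836914, 70.40825653076172), 21.726337432861328)
pred stud [269.0848 197.7891] collar [268.7851 199.9016]
delta tool [0.0023 0.0004 0.0021] pos [ 0.4607 -0.2315  0.2021] xang -0.0266 F [ 0.1 -0.9  0.5] t 16.7 z [-0.  0. -1.]
```

View pics/nest2.png

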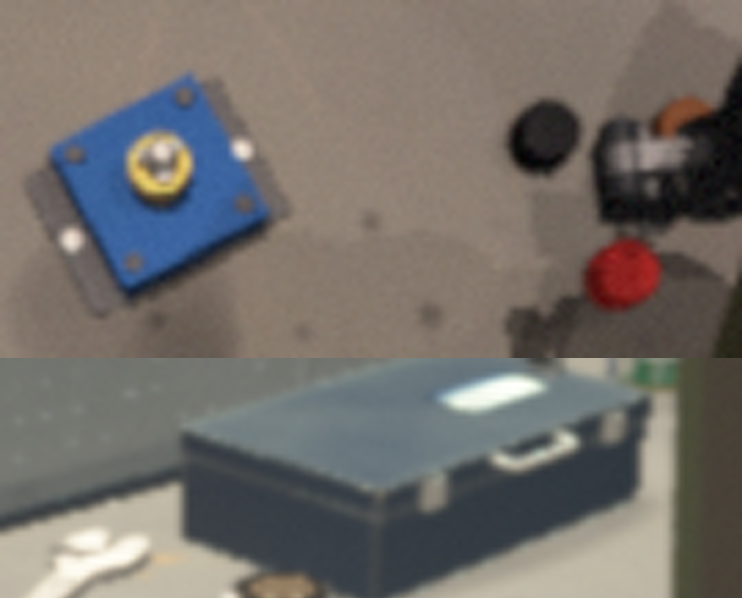

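The plug stands upright in the nest: stud at crop (160,158), collar concentric with the well. The red cap is at crop (623,272), below the gripper, with black at (545,135) and brown at (685,115) clear of the y-closing fingers. I'll go down onto the cap.

In the tool's units: 0.05 m is 0.8, 0.04 m is 0.64.

```bash
echo '[0.0368,0.0064,0.64,0,0,0,0.8,0,0,0,0.8,0,0,0,0.48,0,0,0,0.24,0,0,0,0,0,0,0,0,0,0,0,0,0]' > m.json && python3 -m jog m.json; python3 go.py .463 -.232 .006
```

```text
clock: 17.7
tool_pos: [0.4642, -0.2327, 0.0187]
eef_rot: [[1.0, -0.028, 0.002], [-0.028, -1.0, -0.001], [0.003, 0.001, -1.0]]
wrist_force: [-0.2, -0.5, 1.1]
grip_width: 0.0598
grasp_force: 0.0
delta tool [-0.0013 -0.0007  0.0126] pos [ 0.4642 -0.2327  0.0187] xang -0.0283 F [-0.2 -0.5  1.1] t 17.7 z [ 0.002 -0.001 -1.   ]
```

In the tool's units: 0.007 m is 0.112, 0.005 m is 0.08.

```bash
echo '[-0.0128,-0.008,0.112,0,0,0,0.08,0,0,0,0,0,0,0,0,0]' > m.json && python3 -m jog m.json; echo '[0,0,0,0,0,0,0,0,0,0,0,0,0,0,0,0,0,0,0,0,0,0,0,0]' > m.json && python3 -m jog m.json 0.015 70; python3 go.py .463 -.232 .006
```

```text
clock: 18.2
tool_pos: [0.4624, -0.2315, 0.0052]
eef_rot: [[1.0, -0.028, -0.0], [-0.028, -1.0, 0.0], [-0.0, -0.0, -1.0]]
wrist_force: [-0.7, 0.3, 0.4]
grip_width: 0.0598
grasp_force: 0.0
clock: 18.95
tool_pos: [0.4625, -0.2317, 0.0057]
eef_rot: [[1.0, -0.028, 0.0], [-0.028, -1.0, -0.0], [0.0, 0.0, -1.0]]
wrist_force: [-0.9, 0.5, 6.3]
grip_width: 0.0264
grasp_force: 68.9
delta tool [ 0.0005  0.0003 -0.0003] pos [ 0.4625 -0.2317  0.0057] xang -0.0284 F [-0.9  0.5  6.3] t 18.95 z [ 0. -0. -1.]
```

In the tool's units: -0.05 m is -0.8, -0.03 m is -0.48.

```bash
echo '[0,0,-0.16,0,0,0,-0.48,0,0,0,-0.8,0,0,0,-0.8,0,0,0,-0.48,0,0,0,0,0,0,0,0,0]' > m.json && python3 -m jog m.json; python3 go.py .5193 -.034 .16; python3 - <<'E'
from h import *
np.set_printoptions(precision=4,suppress=True)
im=read_camera("top")[:,:,::-1]; sc=read_camera("scene")[:,:,::-1]
f=lambda a,s:cv2.resize(a,None,fx=s,fy=s,interpolation=cv2.INTER_CUBIC)
p=np.array(get_state()["tool_pos"]);m=p-[0,0,.0057]
print("cap px pred",proj("top",m),proj("top",m+[0,0,.033]),proj("scene",m))
u,v=proj("top",m).astype(int)
cv2.imwrite("pics/cap.png",f(im[v-45:v+45,u-60:u+60],6))
print(u-60,v-45)
E
```

```text
clock: 19.82
tool_pos: [0.4617, -0.2312, 0.1748]
eef_rot: [[1.0, -0.028, -0.001], [-0.028, -1.0, 0.001], [-0.001, -0.001, -1.0]]
wrist_force: [0.5, 0.9, -1.3]
grip_width: 0.0264
grasp_force: 68.8
delta tool [ 0.0519 -0.1987  0.0149] pos [ 0.4617 -0.2312  0.1748] xang -0.0284 F [ 0.5  0.9 -1.3] t 19.825 z [-0.001  0.001 -1.   ]
cap px pred [368.1444 209.0998] [372.3928 206.1928] [339.4117 153.4658]
308 164
```

View pics/cap.png

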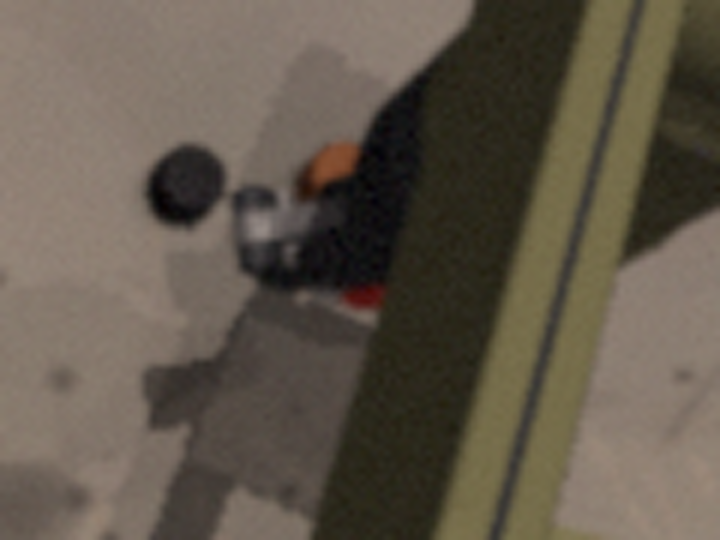

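The red cap is in the fingers, its edge showing at crop (365,297) below the arm. Now to a point over the stud.

In the tool's units: -0.04 m is -0.64, -0.03 m is -0.48.

```bash
echo '[0.128,-0.48,0,0,0.176,-0.64,0,0,0.176,-0.64,0,0,0.176,-0.64,0,0,0.128,-0.48,0,0,0.0432,-0.2992,0,0,0,0,0.16,0,0,0,0,0,0,0,0,0,0,0,0,0]' > m.json && python3 -m jog m.json; python3 go.py .519 -.034 .111
```

```text
clock: 21.18
tool_pos: [0.5197, -0.0353, 0.1654]
eef_rot: [[1.0, -0.03, 0.0], [-0.03, -1.0, -0.0], [0.0, 0.0, -1.0]]
wrist_force: [0.3, -1.2, -0.4]
grip_width: 0.0264
grasp_force: 68.9
delta tool [-0.0008 -0.0013  0.0544] pos [ 0.5197 -0.0353  0.1654] xang -0.0296 F [ 0.3 -1.2 -0.4] t 21.175 z [ 0. -0. -1.]
```

In the tool's units: 0.02 m is 0.32, 0.01 m is 0.16.

```bash
echo '[-0.0112,-0.0208,0.32,0,0,0,0.32,0,0,0,0.16,0,0,0,0,0,0,0,0,0,0,0,0,0]' > m.json && python3 -m jog m.json; python3 go.py .519 -.034 .111;  echo '[0,0,0.064,0,0,0,0.064,0,0,0,0.048,0,0,0,0.048,0,0,0,0,0,0,0,0,0]' > m.json && python3 -m jog m.json; python3 go.py .519 -.034 .097
```

```text
clock: 21.92
tool_pos: [0.5197, -0.0332, 0.1161]
eef_rot: [[1.0, -0.028, 0.002], [-0.028, -1.0, -0.0], [0.002, 0.0, -1.0]]
wrist_force: [0.2, 1.8, 0.3]
grip_width: 0.0264
grasp_force: 68.9
delta tool [-0.0007  0.0008  0.0051] pos [ 0.5197 -0.0332  0.1161] xang -0.0284 F [0.2 1.8 0.3] t 21.925 z [ 0.002 -0.    -1.   ]
clock: 22.68
tool_pos: [0.5191, -0.0331, 0.1013]
eef_rot: [[1.0, -0.028, -0.0], [-0.028, -1.0, 0.0], [-0.0, -0.0, -1.0]]
wrist_force: [-0.5, 0.6, -0.1]
grip_width: 0.0263
grasp_force: 68.9
delta tool [-0.0001  0.0009  0.0043] pos [ 0.5191 -0.0331  0.1013] xang -0.0284 F [-0.5  0.6 -0.1] t 22.675 z [-0.  0. -1.]
```

The manual's scale: shifts go in shares of 62.5 mm and turns go in shares of 90 degrees. Converting my numbers, 0.002 m is 0.032, 0.0015 m is 0.024.

```bash
echo '[0,0.008,0.032,0,0,0,0.032,0,0,0,0.024,0,0,0,0,0,0,0,0,0]' > m.json && python3 -m jog m.json; python3 go.py .519 -.034 .0817;  echo '[0,0,0.016,0,0,0,0.016,0,0,0,0,0,0,0,0,0]' > m.json && python3 -m jog m.json; python3 go.py .519 -.034 .0817
```

```text
clock: 23.3
tool_pos: [0.5193, -0.0337, 0.096]
eef_rot: [[1.0, -0.028, 0.001], [-0.028, -1.0, -0.0], [0.001, 0.0, -1.0]]
wrist_force: [0.0, 0.3, 0.9]
grip_width: 0.0262
grasp_force: 69.1
delta tool [-0.0003  0.0004  0.0143] pos [ 0.5193 -0.0337  0.096 ] xang -0.0284 F [0.  0.3 0.9] t 23.3 z [ 0.001 -0.    -1.   ]
clock: 23.8
tool_pos: [0.5196, -0.0337, 0.0943]
eef_rot: [[1.0, -0.028, 0.001], [-0.028, -1.0, -0.0], [0.001, 0.0, -1.0]]
wrist_force: [0.5, -1.0, 5.5]
grip_width: 0.0261
grasp_force: 69.4
delta tool [-0.0006  0.0003  0.0126] pos [ 0.5196 -0.0337  0.0943] xang -0.0284 F [ 0.5 -1.   5.5] t 23.8 z [ 0.001 -0.    -1.   ]
```

```bash
for i in 1; do echo '[0,0,0.016,0,0,0,0,0,0,0,0,0]' > m.json && python3 -m jog m.json | grep -E "tool_pos|wrist"; done; echo '[0,0,0.016,0,0,0,0,0,0,0,0,0]' > m.json && python3 -m jog m.json | grep -E "tool_pos|wrist";echo '[0,0,0.016,0,0,0,0,0,0,0,0,0]' > m.json && python3 -m jog m.json | grep -E "tool_pos|wrist";echo '[0,0,0.016,0,0,0,0,0,0,0,0,0]' > m.json && python3 -m jog m.json | grep -E "tool_pos|wrist"
```

```text
tool_pos: [0.52, -0.0337, 0.0936]
wrist_force: [0.1, 1.0, 6.3]
tool_pos: [0.5189, -0.0336, 0.0918]
wrist_force: [0.2, -0.5, -1.0]
tool_pos: [0.5184, -0.0335, 0.0902]
wrist_force: [0.0, 0.0, -2.0]
tool_pos: [0.519, -0.0336, 0.0898]
wrist_force: [0.1, -0.5, -1.6]
```

The force rose to 6.3 N and then dropped, so the cap has clicked over the balls. I'll run it home and bear down.

In the tool's units: 0.0015 m is 0.024.

```bash
echo '[0,0,0.024,0,0,0,0.024,0,0,0,0,0,0,0,0,0]' > m.json && python3 -m jog m.json | grep -E "tool_pos|wrist|clock"; echo '[0,0,0.024,0,0,0,0,0,0,0,0,0]' > m.json && python3 -m jog m.json | grep -E "tool_pos|wrist";echo '[0,0,0.024,0,0,0,0,0,0,0,0,0]' > m.json && python3 -m jog m.json | grep -E "tool_pos|wrist"
```

```text
clock: 25.8
tool_pos: [0.5192, -0.0337, 0.0869]
wrist_force: [0.3, -0.7, 0.1]
tool_pos: [0.5197, -0.0337, 0.0857]
wrist_force: [-0.3, -0.8, 3.6]
tool_pos: [0.5204, -0.034, 0.0846]
wrist_force: [0.9, -0.7, 6.6]
```

```bash
echo '[0,0,0.024,0,0,0,0,0,0,0,0,0]' > m.json && python3 -m jog m.json - 90 | grep -E "tool_pos|wrist|clock"; echo '[0,0,0.024,0,0,0,0,0,0,0,0,0]' > m.json && python3 -m jog m.json | grep -E "tool_pos|wrist";echo '[0,0,0.016,0,0,0,0,0,0,0,0,0,0,0,0,0]' > m.json && python3 -m jog m.json ; python3 go.py .519 -.034 .0817
```

```text
clock: 26.92
tool_pos: [0.5211, -0.0342, 0.0837]
wrist_force: [1.0, -1.8, 10.0]
tool_pos: [0.5214, -0.0343, 0.0828]
wrist_force: [0.4, -1.6, 14.2]
clock: 27.8
tool_pos: [0.5216, -0.0344, 0.0821]
eef_rot: [[1.0, -0.028, 0.006], [-0.028, -1.0, -0.001], [0.006, 0.001, -1.0]]
wrist_force: [0.2, -2.0, 15.6]
grip_width: 0.0261
grasp_force: 88.9
delta tool [-0.0026 -0.0003  0.0004] pos [ 0.5216 -0.0344  0.0821] xang -0.0282 F [ 0.2 -2.  15.6] t 27.8 z [ 0.006 -0.001 -1.   ]
```

In the tool's units: 0.0007 m is 0.0112, -0.0005 m is -0.008.

```bash
echo '[-0.008,0,0.0112,0,0,0,0,0,0,0,0,0,0,0,0,0,0,0,0,0,0,0,0,0,0,0,0,0,0,0,0,0]' > m.json && python3 -m jog m.json; python3 - <<'E'
from h import *
im=read_camera("top")[:,:,::-1]; sc=read_camera("scene")[:,:,::-1]
f=lambda a,s:cv2.resize(a,None,fx=s,fy=s,interpolation=cv2.INTER_CUBIC)
cv2.imwrite("pics/end.png",np.hstack([f(im[165:245,95:325],1.6*1.0),f(sc[150:230,130:370],1.6)]) if 0 else np.vstack([f(im[150:250,95:355],3)[:300],f(sc[155:255,120:380],3)]))
E
python3 go.py .519 -.034 .0817
```

```text
clock: 28.8
tool_pos: [0.5215, -0.0344, 0.0817]
eef_rot: [[1.0, -0.028, 0.007], [-0.028, -1.0, -0.002], [0.007, 0.001, -1.0]]
wrist_force: [-0.2, -0.9, 16.9]
grip_width: 0.026
grasp_force: 89.2
delta tool [-0.0025 -0.0003 -0.    ] pos [ 0.5215 -0.0344  0.0817] xang -0.0281 F [ 0.8 -2.1 17.4] t 28.9 z [ 0.007 -0.002 -1.   ]
```

View pics/end.png

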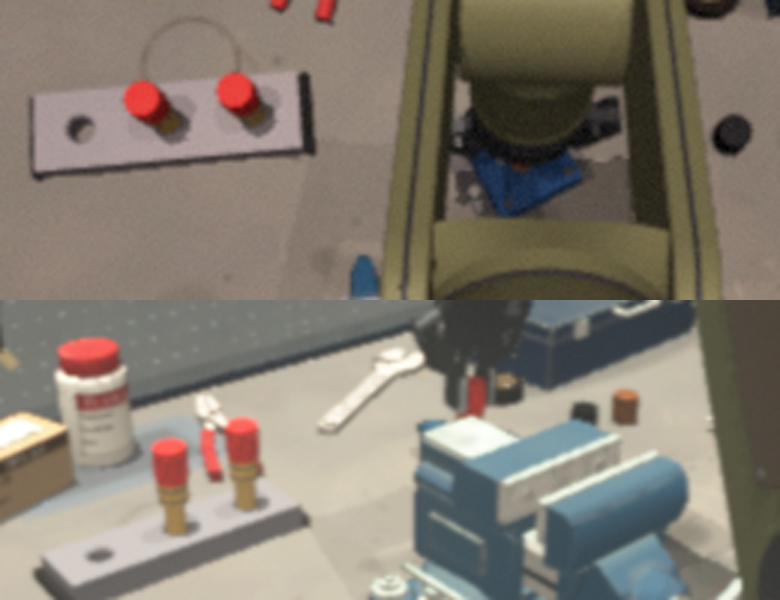

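The end picture shows both capped plugs standing in the rack, at top-view (147,103) and (238,95). The red cap is in the fingers over the nest at scene (475,395). The push is steady at about 17 N, with the TCP at the height expected for the cap home and the seat about 4.5 mm down.

```bash
python3 -c "
from rig import finish_job; print(finish_job())"
```

```text
the job is handed in; nothing more can be done
None
```

The job is handed in: the plug stands in the nest and the red cap clicked on and ran home to the collar. The arm still grips it, pressing with about 17 N (seat about 4.5 mm down, judged from force and tool height), and both capped plugs still stand in the rack.

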